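Release the reservoir's pressure cap and set it in the drip tray

TASK

Open the press's oil reservoir for topping up: turn the pressure cap anticlockwise to its first stop without pressing it down and pause there a moment to let the pressure off, then press the cap down and turn it on past the stop until it comes free. Lift the cap off and set it down, without dropping it, standing upright (bar on top) flat on the floor of the drip tray. Do not shove or knock over the oil bottle, the tape roll or the side cutters.

Things in the scene. Friction and masses are not known exactly. Their poses are not given: they have to be found in the camera images.
- reservoir: Fixed aluminium oil reservoir on the bench left of the press, a rounded box 84 (x) x 100 (y, long side) x 60 mm high on two steel feet 104 mm long (x), a steel filler neck of 70 mm outside diameter in the middle of its top. Origin on the bench under the neck's axis; z up. It and the drip tray may have changed places.
- neck_rim (a point): Centre of the filler neck's rim, on its axis, 90 mm above the bench; axes as the reservoir's. The bayonet inside has a first-stop tooth hanging 5 mm, which must be pressed under, and an end stop. The cap has 1.5 to 2 mm radial play. Free of the bayonet, it is lifted straight up 30 mm or more to clear the rim.
- cap: Black pressure cap, 51 mm high, about 0.15 kg. Origin: centre of its flat underside; z up, y along its bar. Plug 40 mm across with three lugs at its foot reaching 27 mm from the axis; flange 68 mm across, top 27 mm above the underside; on it an upright bar 16 mm thick (x), 64 long (y), 24 high. At the start the underside is 77 mm and the flange's top 104 mm above the bench.
- cap_bar (a point): Middle of the cap's bar, on the axis, 12 mm above the flange's top and below the bar's top; axes as the cap's. The bar can be pinched across x, or turned by fingers loosely astride it whose tips press on the flange. Pressed fully, the cap goes 8 mm down (flange on the neck's rim); 6 mm passes the stop.
- cap_bar_end (a point): End of the cap's bar, 32 mm from the axis along cap y. Cap angle = cap yaw less reservoir yaw; it grows anticlockwise (opening). Start -1.33 to -1.01 rad; first stop about -0.7; after pressing it turns on to the end stop at about +0.1. Free from -0.06 to the end stop: the bar lies along the reservoir's long side.
- plunger (a joint): Spring plunger under the cap in the neck, m: 0 at the start, -0.008 with the cap fully pressed, +0.004 (its upper limit) when the cap is free and has been lifted 4 mm by it. It pushes the cap up with about 7 N at the start and 11 N fully pressed.
- drip_tray: Fixed round steel drip tray, a shallow open dish 100 mm across at the rim and 90 mm at the foot, 12 mm high, wall and floor 3 mm thick. Origin: centre of its underside; z up.
- oil_bottle: White squeeze bottle with a red spout, loose, 38 mm diameter, 120 mm high, standing just left of the press, in front of the stripper (not the one behind the press). Origin: centre of its underside. To be left alone.
- tape_roll: Roll of masking tape lying flat behind the reservoir and the drip tray, loose, 68 mm diameter, 24 mm high. Origin: centre of its underside. To be left alone.
- side_cutters: Side cutters with red handles lying flat on the bench near its front edge, loose, 50 x 118 x 14 mm (not the pair in the grey tool tray). Origin: centre of its underside. To be left alone.

How it is judged:
By the outcome, as a careful person would: the job done as asked, in the order asked, and still so for the second after the job is handed in, with the robot touching nothing.
It also fails if it takes over 54 s, if anything falls off the work surface, if the arm or the gripper's body presses on something with over 40 N, if the wrist force passes 120 N, or if a joint passes its speed limit or range.

ROBOT

A 6-joint arm with a two-finger parallel gripper is mounted at the origin on a cart in front of the work surface, level with it; the furniture and walls round the work are solid. World frame = base frame: x ahead of the robot, y to its left, z up, the work surface at z = 0. Lengths are in m, angles in rad, forces in N, time in s.
With the tool pointing down it reaches from about 0.3 to 0.875 m from the base axis. Payload 6.4 kg.
Tool frame: the origin (TCP) lies on the centre line of the jaws, within the pads' length; the fingertips stand 11 mm ahead of it and the grasp point (between the pads) lies 8 mm behind it; z points along the fingers, y is the line along which they close (so a half turn about z gives the same grasp; the last joint's range is limited). The gripper opens to 88 mm and grips with 3 to 60 N. Pads are 18 mm wide; open, the fingers measure 123 mm over their backs; the gripper's body (75 mm by 187 mm) begins 45 mm behind the grasp point.
Start: joints at [-1.536, 0.181, 1.607, -0, 1.354, -0.206], TCP at [0.137, -0.558, 0.25] pointing down, gripper open.
Joint ranges: [-2.99, 2.99], [-0.89, 2.07], [0.3, 2.58], [-1.14, 4.28], [0, 2.63], [-3.12, 3.12]. Speed limits (rad/s): [2.57, 2.57, 3.01, 3.14, 3.14, 3.14].

INTERFACE

Orientations are given as a unit quaternion [w, x, y, z].
In Python, from station import arm, eyes, order, masks_of, place_of gives the robot as it stands.
- The arm moves only by the tool servo_tool, never from a script. Its argument "motion" is a list of rows, each an object of numbers: "tx", "ty", "tz": the shift along the world's x, y, z in m; "ax", "ay", "az": the turn, a rotation vector about the world's x, y, z in degrees; "fingers": the opening, from 0 (shut) to 1 (fully open). A call has 1 to 8 rows; each row shifts and turns the commanded pose from where the row before left it; what a row does not reach is not made up. A row lasts 1/12 s, in which the tool goes at most 41.7 mm and 7.16 degrees, less where a joint would pass 70% of its speed; a pose out of reach is approached as far as the arm can. A call is refused whole if a number of a shift passes 0.0417 or a number of a turn 7.16, either way. A call with a gripper value outside its range is refused whole. The fingers move at their own pace and stop on an object; "force" is the grip in N (left out, the last holds). Time passes only in rows, so rows that do not move let the fingers close. It gives the time, the measured TCP pose, the force, the opening and the grip force at its end, in the units of the state.
- arm.sense(): the state, without advancing time (a new reading comes with each control period).
- eyes.read_camera(name): name is "scene" or "top"; returns the picture (480x640x3 uint8, red, green, blue); there is no depth.
- eyes.camera_info(name): a dict with "camera_matrix" (3x3 intrinsics, pixels), "rvec" (rotation vector, rad) and "tvec" (3), from world to camera coordinates, as OpenCV has them. Camera axes: x right, y down, z forward; pixel columns grow to the right and rows downward; lengths in m; the calibration is good to about 2 mm. A picture is of the moment at which its call begins. camera_info takes no time and is no camera call.
- order.finish_job(): hands the job in; it is judged then, once.
Trained networks look in the newest picture that a camera, given by its name, has taken for a name from the list of things; names that differ only in an ending like _2 or _b are one class to them, and where a whole thing is asked for, a point or a joint stands for the part that bears it (a point fixed in the world has none). Each returns a list of dicts, best first, with "p" (0 to 1); they miss things now and then, are a little off and sometimes report something else, mostly with a low value. They report only what shows in the picture. A call takes as long as a camera call.
- masks_of(camera, target): "region" (480x640 bool, what is visible of it) and "box" ([left, top, right, bottom] in pixels, round what is visible of it).
- place_of(camera, target): "point" ([column, row] in pixels: a listed point, or the origin of a listed thing).
The state is a dict: "time": time; "joint_pos": joint angles; "joint_velocities": joint speeds; "effort": joint torques, N m; "position": TCP position; "eef_rot": TCP orientation; "ft_force": force on the tool from outside, world axes, zero at the start; "torque": the same for the moment, N m; "opening": opening from 0.0 (shut) to 1.0 (fully open); "grip_force": force on a finger pad.
Only numpy, scipy, OpenCV 4.12 (cv2) and the standard library are available. Lean on these libraries where they do the work, as an engineer would, in place of code of your own. Each camera call takes 0.05 s, during which the arm holds its last target. There are 200 camera calls.

## Working session

There is one attempt and no reset: what is moved stays moved. The work goes in short steps, Python scripts to look and compute and a tool call to move; the robot and the scene stay as the last step left them, time stands still between calls to the robot, and variables do not carry over. Pictures are saved under pics/ and viewed, at most 10 in all, crops included, and the job is handed in when it is done.

Besides the shell and the picture viewer there is one more tool, called after ">>>" in YAML: its name, and indented under it one key for each argument. servo_tool: Moves the arm, as the interface text tells. Its arguments: {"type":"object","properties":{"motion":{"type":"array"},"force":{"type":"number"}},"required":["motion"]}

```bash
mkdir -p pics; cat > h.py <<'E'
import numpy as np, cv2
from station import arm, eyes, order, masks_of, place_of
def cam(n):
    i=eyes.camera_info(n); return np.array(i["camera_matrix"],float),np.array(i["rvec"],float),np.array(i["tvec"],float)
def proj(n,P):
    K,r,t=cam(n); return cv2.projectPoints(np.array(P,float).reshape(-1,3),r,t,K,None)[0].reshape(-1,2)
def atz(n,uv,z):
    K,r,t=cam(n); R=cv2.Rodrigues(r)[0]; c=-R.T@t.ravel(); d=R.T@np.linalg.inv(K)@np.array([*uv,1.]); return c+d*(z-c[2])/d[2]
def tri(a,b):
    Ms=[]
    for n in("scene","top"):
        K,r,t=cam(n); Ms.append(K@np.c_[cv2.Rodrigues(r)[0],t.ravel()])
    X=cv2.triangulatePoints(Ms[0],Ms[1],np.array(a,float).reshape(2,1),np.array(b,float).reshape(2,1)).ravel(); return X[:3]/X[3]
E
python3 - <<'E'
from h import *
np.set_printoptions(precision=4,suppress=True)
for n in("scene","top"):
    cv2.imwrite(f"pics/{n}0.png",eyes.read_camera(n)[...,::-1])
D={}
for t in["neck_rim","cap","cap_bar","cap_bar_end","drip_tray","reservoir","oil_bottle","tape_roll","side_cutters"]:
    for n in("scene","top"):
        r=place_of(n,t); D[t,n]=r
        print(t,n,[(np.round(x["point"],1),round(x["p"],2)) for x in r[:3]])
    if D[t,"scene"] and D[t,"top"]: print("   ",tri(D[t,"scene"][0]["point"],D[t,"top"][0]["point"]))
s=arm.sense();print(s["time"],s["position"],s["eef_rot"],s["opening"])
E
```

```text
neck_rim scene [(array([380.5, 236.1]), 0.69)]
neck_rim top []
cap scene [(array([379.8, 247.7]), 0.83)]
cap top [(array([368.4, 269.2]), 0.77)]
    [0.4982 0.1545 0.0818]
cap_bar scene [(array([379.4, 226.5]), 0.78)]
cap_bar top [(array([377.8, 265.2]), 0.63), (array([231.4, 246.2]), 0.59), (array([367.2, 247.4]), 0.54)]
    [0.5045 0.1445 0.1151]
cap_bar_end scene [(array([358.6, 220.7]), 0.91)]
cap_bar_end top [(array([367.7, 247. ]), 0.83)]
    [0.5351 0.1628 0.1183]
drip_tray scene [(array([294.7, 309.2]), 0.73)]
drip_tray top [(array([288. , 255.7]), 0.7)]
    [0.532  0.3055 0.0084]
reservoir scene [(array([372.1, 279.8]), 0.67), (array([375.9, 251.3]), 0.39)]
reservoir top [(array([367.6, 276.7]), 0.67)]
    [0.501  0.1543 0.0092]
oil_bottle scene []
oil_bottle top [(array([423.6, 237.1]), 0.65)]
tape_roll scene [(array([310.6, 267.5]), 0.61), (array([292.6, 307.6]), 0.5)]
tape_roll top [(array([343.5, 223.7]), 0.67)]
    [ 0.6085  0.2042 -0.0055]
side_cutters scene [(array([224.1, 340.5]), 0.78)]
side_cutters top [(array([228.9, 248.3]), 0.97)]
    [0.5459 0.4246 0.0029]
1.0 [ 0.1371 -0.5584  0.2497] [-0.      0.9928  0.1201 -0.    ] 1.0004243510229545
```

View pics/scene0.png

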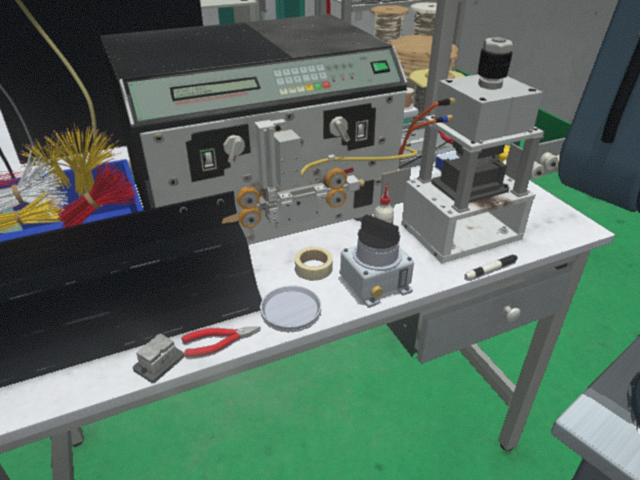

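View pics/top0.png

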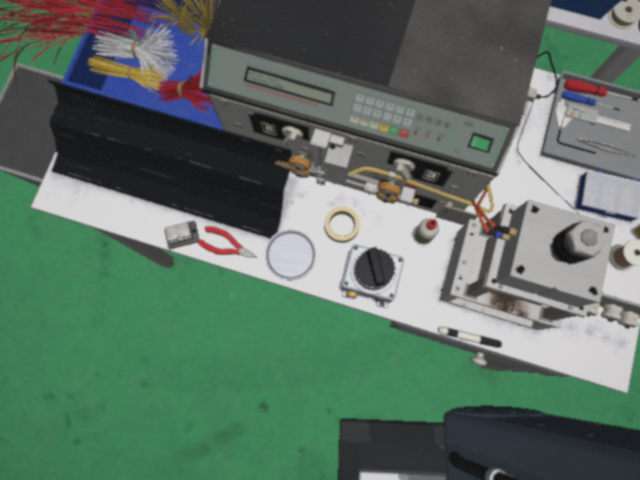

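```bash
python3 - <<'E'
from h import *
np.set_printoptions(precision=4,suppress=True)
def lift(n,mask,z):
    c=max(cv2.findContours(mask.astype(np.uint8),cv2.RETR_EXTERNAL,cv2.CHAIN_APPROX_NONE)[0],key=cv2.contourArea).reshape(-1,2)
    return np.array([atz(n,p,z)[:2] for p in c],np.float32)
img=eyes.read_camera("top"); eyes.read_camera("scene")
for t,z in[("cap",.104),("cap_bar",.104),("reservoir",.06),("drip_tray",.012),("tape_roll",.024),("oil_bottle",.06)]:
  for n in("top","scene"):
    for m in masks_of(n,t)[:1]:
        q=lift(n,m["region"],z); print(t,n,round(m["p"],2),"circ",cv2.minEnclosingCircle(q),"rect",cv2.minAreaRect(q*1000), "ell", cv2.fitEllipse(q*1000))
# rectified view, plane z, 0.5mm/px, x up, y left
def rect(n,img,z,x0,x1,y0,y1,s=.0005):
    w=[(x1,y1),(x1,y0),(x0,y0),(x0,y1)]; W=int((y1-y0)/s);H=int((x1-x0)/s)
    src=proj(n,[(a,b,z) for a,b in w]).astype(np.float32); dst=np.float32([[0,0],[W,0],[W,H],[0,H]])
    return cv2.warpPerspective(img,cv2.getPerspectiveTransform(src,dst),(W,H),flags=cv2.INTER_CUBIC)
a=rect("top",img,.128,.42,.58,.07,.23,.0004);b=rect("top",img,.06,.42,.58,.07,.23,.0004)
cv2.imwrite("pics/r1.png",np.hstack([a,b])[...,::-1])
E
```

```text
cap top 0.74 circ ((0.503170907497406, 0.14896751940250397), 0.03565696254372597) rect ((503.8696594238281, 147.9286651611328), (69.0600357055664, 66.31336975097656), 1.5844204425811768) ell ((502.9181213378906, 148.259521484375), (66.56027221679688, 68.20709228515625), 77.91738891601562)
cap scene 0.84 circ ((0.5160150527954102, 0.15384626388549805), 0.05224896967411041) rect ((504.756591796875, 145.49551391601562), (69.77236938476562, 100.95231628417969), 37.67288589477539) ell ((507.1281433105469, 146.85902404785156), (68.69232940673828, 96.34243774414062), 57.584136962890625)
cap_bar top 0.73 circ ((0.5029324293136597, 0.14922389388084412), 0.03477136045694351) rect ((502.9483337402344, 148.76239013671875), (67.22048950195312, 64.59559631347656), 1.5844082832336426) ell ((502.35516357421875, 148.8903045654297), (65.91158294677734, 66.88359832763672), 82.45873260498047)
cap_bar scene 0.94 circ ((0.5136946439743042, 0.149020716547966), 0.05178219452500343) rect ((506.97955322265625, 143.906494140625), (67.42256164550781, 101.26182556152344), 43.75363540649414) ell ((507.34945678710
[... 1464 characters left out ...]
l ((590.39208984375, 214.7685546875), (69.12722778320312, 98.2278823852539), 53.59410095214844)
oil_bottle top 0.6 circ ((0.5830358266830444, 0.05091281235218048), 0.02711353451013565) rect ((583.1280517578125, 51.02653884887695), (37.31406021118164, 53.761390686035156), 50.97407531738281) ell ((583.2680053710938, 50.36138153076172), (37.402488708496094, 53.49167251586914), 56.1515998840332)
oil_bottle scene 0.78 circ ((0.6107168197631836, 0.013560052961111069), 0.06896788626909256) rect ((616.4320068359375, 19.13439178466797), (37.67205047607422, 137.55731201171875), 44.285377502441406) ell ((603.0398559570312, 30.552677154541016), (34.887176513671875, 134.9272918701172), 43.69526672363281)
```

View pics/r1.png

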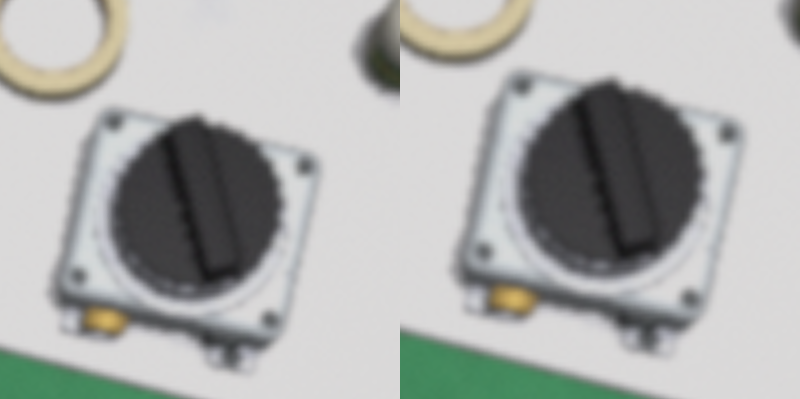

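The views agree: the cap axis is near (0.503, 0.148), the bar points at about 12° from world x, and the reservoir's long side at about 77.5°. That makes the cap angle about -1.14 rad. The tray is at about (0.537, 0.305). Next I'll check where the press is, for clearance.

```bash
python3 - <<'E'
from h import *
np.set_printoptions(precision=3,suppress=True)
for n,p in[("top",(445,290)),("top",(540,328)),("scene",(403,240)),("scene",(437,258)),("top",(390,190)),("top",(285,235))]: print(n,p,[atz(n,p,z) for z in(0,.1,.2)])
print(tri((440,130),(497,282)), tri((497,42),(590,235)),"roller",tri((337,178),(398,188)))
E
```

```text
top (445, 290) [array([0.482, 0.004, 0.   ]), array([0.468, 0.026, 0.1  ]), array([0.454, 0.048, 0.2  ])]
top (540, 328) [array([ 0.417, -0.175,  0.   ]), array([ 0.409, -0.136,  0.1  ]), array([ 0.402, -0.096,  0.2  ])]
scene (403, 240) [array([0.559, 0.016, 0.   ]), array([0.468, 0.126, 0.1  ]), array([0.377, 0.236, 0.2  ])]
scene (437, 258) [array([0.479, 0.009, 0.   ]), array([0.402, 0.12 , 0.1  ]), array([0.324, 0.231, 0.2  ])]
top (390, 190) [array([0.679, 0.112, 0.   ]), array([0.646, 0.123, 0.1  ]), array([0.613, 0.135, 0.2  ])]
top (285, 235) [array([0.578, 0.317, 0.   ]), array([0.555, 0.308, 0.1  ]), array([0.531, 0.299, 0.2  ])]
[ 0.485 -0.     0.249] [ 0.508 -0.098  0.367] roller [0.641 0.116 0.136]
```

>>> servo_tool:
  motion:
    - {"tx": 0.01,"ty": 0.03,"tz": 0.01,"fingers": 0.6}
    - {"tx": 0.02,"ty": 0.035,"tz": 0.01}
    - {"tx": 0.02,"ty": 0.035,"tz": 0.01}
    - {"tx": 0.02,"ty": 0.035,"tz": 0.01}
    - {"tx": 0.02,"ty": 0.035,"tz": 0.01}
    - {"tx": 0.02,"ty": 0.035,"tz": 0}
    - {"tx": 0.02,"ty": 0.035}
    - {"tx": 0.02,"ty": 0.035}

```text
$.motion[0]: bad value
```

>>> servo_tool:
  motion:
    - {"tx": 0.01,"ty": 0.03,"tz": 0.01,"ax": 0,"ay": 0,"az": 0,"fingers": 0.6}
    - {"tx": 0.02,"ty": 0.035,"tz": 0.01,"ax": 0,"ay": 0,"az": 0,"fingers": 0.6}
    - {"tx": 0.02,"ty": 0.035,"tz": 0.01,"ax": 0,"ay": 0,"az": 0,"fingers": 0.6}
    - {"tx": 0.02,"ty": 0.035,"tz": 0.01,"ax": 0,"ay": 0,"az": 0,"fingers": 0.6}
    - {"tx": 0.02,"ty": 0.035,"tz": 0.01,"ax": 0,"ay": 0,"az": 0,"fingers": 0.6}
    - {"tx": 0.02,"ty": 0.035,"tz": 0,"ax": 0,"ay": 0,"az": 0,"fingers": 0.6}
    - {"tx": 0.02,"ty": 0.035,"tz": 0,"ax": 0,"ay": 0,"az": 0,"fingers": 0.6}
    - {"tx": 0.02,"ty": 0.035,"tz": 0,"ax": 0,"ay": 0,"az": 0,"fingers": 0.6}

```text
time: 2.37
position: [0.2876, -0.2818, 0.3001]
eef_rot: [0.001, 0.993, 0.12, 0.0]
ft_force: [0.8, -0.7, -0.6]
opening: 0.595
grip_force: 0.0
```

>>> servo_tool:
  motion:
    - {"tx": 0.009,"ty": 0.039,"tz": 0,"ax": 0,"ay": 0,"az": 0,"fingers": 0.6}
    - {"tx": 0.009,"ty": 0.039,"tz": 0,"ax": 0,"ay": 0,"az": 0,"fingers": 0.6}
    - {"tx": 0.009,"ty": 0.039,"tz": 0,"ax": 0,"ay": 0,"az": 0,"fingers": 0.6}
    - {"tx": 0.009,"ty": 0.039,"tz": 0,"ax": 0,"ay": 0,"az": 0,"fingers": 0.6}
    - {"tx": 0.009,"ty": 0.039,"tz": 0,"ax": 0,"ay": 0,"az": 0,"fingers": 0.6}
    - {"tx": 0.009,"ty": 0.039,"tz": 0,"ax": 0,"ay": 0,"az": 0,"fingers": 0.6}
    - {"tx": 0.009,"ty": 0.039,"tz": 0,"ax": 0,"ay": 0,"az": 0,"fingers": 0.6}
    - {"tx": 0.009,"ty": 0.039,"tz": 0,"ax": 0,"ay": 0,"az": 0,"fingers": 0.6}

```text
time: 3.03
position: [0.3591, 0.0306, 0.3002]
eef_rot: [0.0, 0.993, 0.12, 0.001]
ft_force: [1.4, -0.8, -0.6]
opening: 0.604
grip_force: 0.0
```

>>> servo_tool:
  motion:
    - {"tx": 0.024,"ty": 0.0195,"tz": -0.01,"ax": 0,"ay": 0,"az": -1,"fingers": 0.6}
    - {"tx": 0.024,"ty": 0.0195,"tz": -0.01,"ax": 0,"ay": 0,"az": -1,"fingers": 0.6}
    - {"tx": 0.024,"ty": 0.0195,"tz": -0.02,"ax": 0,"ay": 0,"az": 0,"fingers": 0.6}
    - {"tx": 0.024,"ty": 0.0195,"tz": -0.02,"ax": 0,"ay": 0,"az": 0,"fingers": 0.6}
    - {"tx": 0.024,"ty": 0.0195,"tz": -0.02,"ax": 0,"ay": 0,"az": 0,"fingers": 0.6}
    - {"tx": 0.024,"ty": 0.0195,"tz": -0.02,"ax": 0,"ay": 0,"az": 0,"fingers": 0.6}
    - {"tx": 0,"ty": 0,"tz": -0.02,"ax": 0,"ay": 0,"az": 0,"fingers": 0.6}
    - {"tx": 0,"ty": 0,"tz": -0.01,"ax": 0,"ay": 0,"az": 0,"fingers": 0.6}

```text
time: 3.7
position: [0.5023, 0.1464, 0.1666]
eef_rot: [-0.0, 0.995, 0.104, -0.002]
ft_force: [-0.4, 0.3, -0.6]
opening: 0.599
grip_force: 0.0
```

```bash
python3 - <<'E'
from h import *
s=arm.sense();p=s["position"];print(s["time"],p,s["eef_rot"],s["joint_pos"])
im=[eyes.read_camera(n) for n in("scene","top")]
c=[]
for n,i in zip(("scene","top"),im):
    u=proj(n,[p])[0]; print(u)
    i=i.copy()
    u=proj(n,[[.503,.148,.128]])[0].astype(int); x,y=np.clip(u-[65,75],0,None); c.append(cv2.resize(i[y:y+150,x:x+130],(390,450),interpolation=cv2.INTER_CUBIC))
cv2.imwrite("pics/a1.png",np.hstack(c)[...,::-1])
E
```

```text
3.7 [0.50230898 0.14642244 0.16664504] [-1.07181326e-04  9.94613846e-01  1.03626953e-01 -2.17721654e-03] [5.65410514e-02 1.61148707e-01 1.80896658e+00 9.05166848e-06
 1.17583707e+00 1.41970674e+00]
[382.11140968 200.44509788]
[379.41993436 260.74145961]
```

View pics/a1.png

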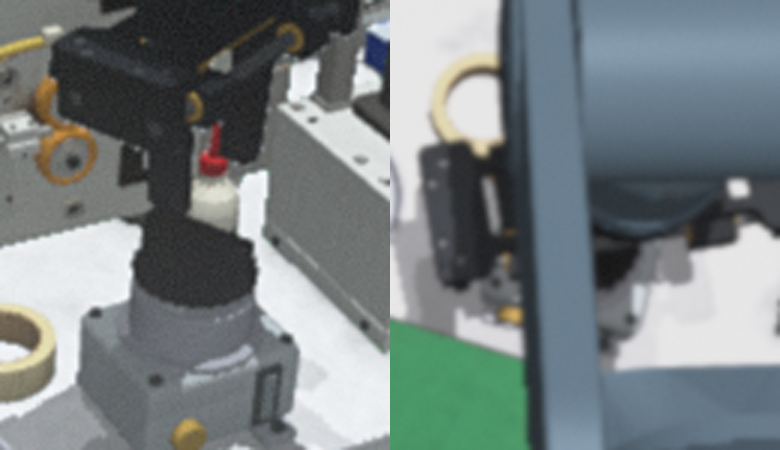

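The scene picture shows the open fingers above the bar, with one finger in front of it at about (170, 180) in the crop. In the top view the arm hides the cap. I'll descend astride the bar.

>>> servo_tool:
  motion:
    - {"tx": 0.0005,"ty": 0.0015,"tz": -0.02,"ax": 0,"ay": 0,"az": 0,"fingers": 0.5}
    - {"tx": 0,"ty": 0,"tz": -0.015,"ax": 0,"ay": 0,"az": 0,"fingers": 0.5}
    - {"tx": 0,"ty": 0,"tz": -0.008,"ax": 0,"ay": 0,"az": 0,"fingers": 0.5}
    - {"tx": 0,"ty": 0,"tz": -0.005,"ax": 0,"ay": 0,"az": 0,"fingers": 0.3}
    - {"tx": 0,"ty": 0,"tz": 0,"ax": 0,"ay": 0,"az": 0,"fingers": 0.25}
    - {"tx": 0,"ty": 0,"tz": 0,"ax": 0,"ay": 0,"az": 0,"fingers": 0}
    - {"tx": 0,"ty": 0,"tz": 0,"ax": 0,"ay": 0,"az": 0,"fingers": 0}
    - {"tx": 0,"ty": 0,"tz": 0,"ax": 0,"ay": 0,"az": 0,"fingers": 0}
  force: 10

```text
time: 4.47
position: [0.5044, 0.1476, 0.1229]
eef_rot: [-0.001, 0.995, 0.103, 0.001]
ft_force: [-1.0, 1.6, 3.0]
opening: 0.181
grip_force: 9.8
```

>>> servo_tool:
  motion:
    - {"tx": 0,"ty": 0,"tz": 0,"ax": 0,"ay": 0,"az": 0,"fingers": 0}
    - {"tx": 0,"ty": 0,"tz": 0,"ax": 0,"ay": 0,"az": 0,"fingers": 0}

```text
time: 4.63
position: [0.5045, 0.1475, 0.1229]
eef_rot: [-0.0, 0.995, 0.103, 0.001]
ft_force: [-0.7, 3.3, 6.5]
opening: 0.176
grip_force: 9.9
```

```bash
python3 - <<'E'
from h import *
s=arm.sense();print({k:np.round(s[k],4) for k in("time","position","eef_rot","ft_force","torque","opening","grip_force")})
E
```

```text
{'time': np.float64(4.6333), 'position': array([0.5045, 0.1475, 0.1229]), 'eef_rot': array([-2.000e-04,  9.947e-01,  1.028e-01,  1.100e-03]), 'ft_force': array([-0.7356,  3.3222,  6.4943]), 'torque': array([0.4856, 0.0116, 0.0279]), 'opening': np.float64(0.1763), 'grip_force': np.float64(9.8728)}
```

>>> servo_tool:
  motion:
    - {"tx": 0,"ty": 0,"tz": 0,"ax": 0,"ay": 0,"az": 0,"fingers": 0.35}
    - {"tx": 0,"ty": 0,"tz": 0,"ax": 0,"ay": 0,"az": 0,"fingers": 0.35}
    - {"tx": 0,"ty": 0,"tz": -0.0045,"ax": 0,"ay": 0,"az": 0,"fingers": 0.35}
    - {"tx": 0,"ty": 0,"tz": 0,"ax": 0,"ay": 0,"az": 0,"fingers": 0.35}
    - {"tx": 0,"ty": 0,"tz": 0,"ax": 0,"ay": 0,"az": 0,"fingers": 0.35}
    - {"tx": 0,"ty": 0,"tz": 0,"ax": 0,"ay": 0,"az": 0,"fingers": 0.35}

```text
time: 5.13
position: [0.5034, 0.1469, 0.1168]
eef_rot: [0.0, 0.995, 0.103, -0.0]
ft_force: [-0.1, -0.4, 0.5]
opening: 0.35
grip_force: 0.0
```

>>> servo_tool:
  motion:
    - {"tx": 0,"ty": 0,"tz": 0,"ax": 0,"ay": 0,"az": 0,"fingers": 0}
    - {"tx": 0,"ty": 0,"tz": 0,"ax": 0,"ay": 0,"az": 0,"fingers": 0}
    - {"tx": 0,"ty": 0,"tz": 0,"ax": 0,"ay": 0,"az": 0,"fingers": 0}
    - {"tx": 0,"ty": 0,"tz": 0,"ax": 0,"ay": 0,"az": 0,"fingers": 0}
  force: 15

```text
time: 5.47
position: [0.5037, 0.1473, 0.1172]
eef_rot: [-0.0, 0.995, 0.103, 0.0]
ft_force: [-0.1, 2.0, -0.8]
opening: 0.177
grip_force: 14.9
```

```bash
cat > st.py <<'E'
from h import *
from scipy.spatial.transform import Rotation as Ro
s=arm.sense();q=s["eef_rot"];q=-q if q[1]<0 else q;
print({k:np.round(s[k],4).tolist() for k in("time","position","eef_rot","ft_force","torque","opening","grip_force")},"yaw",np.degrees(2*np.arctan2(q[2],q[1])),"j6",s["joint_pos"][5])
E
python3 st.py
```

```text
{'time': 5.4667, 'position': [0.5037, 0.1473, 0.1172], 'eef_rot': [-0.0002, 0.9947, 0.1028, 0.0001], 'ft_force': [-0.0605, 1.9525, -0.817], 'torque': [0.2356, 0.0206, -0.0276], 'opening': 0.1773, 'grip_force': 14.9213} yaw 11.795219404706794 j6 1.4225617392846002
```

>>> servo_tool:
  motion:
    - {"tx": 0,"ty": 0,"tz": 0,"ax": 0,"ay": 0,"az": 2.5,"fingers": 0}
    - {"tx": 0,"ty": 0,"tz": 0,"ax": 0,"ay": 0,"az": 2.5,"fingers": 0}
    - {"tx": 0,"ty": 0,"tz": 0,"ax": 0,"ay": 0,"az": 2.5,"fingers": 0}
    - {"tx": 0,"ty": 0,"tz": 0,"ax": 0,"ay": 0,"az": 2.5,"fingers": 0}
    - {"tx": 0,"ty": 0,"tz": 0,"ax": 0,"ay": 0,"az": 2.5,"fingers": 0}
    - {"tx": 0,"ty": 0,"tz": 0,"ax": 0,"ay": 0,"az": 2.5,"fingers": 0}
    - {"tx": 0,"ty": 0,"tz": 0,"ax": 0,"ay": 0,"az": 2.5,"fingers": 0}
    - {"tx": 0,"ty": 0,"tz": 0,"ax": 0,"ay": 0,"az": 2.5,"fingers": 0}
  force: 25

```text
time: 6.13
position: [0.5037, 0.1471, 0.1173]
eef_rot: [0.0, 0.961, 0.275, 0.0]
ft_force: [0.6, 1.2, -0.4]
opening: 0.18
grip_force: 24.9
```

```bash
python3 st.py
```

```text
{'time': 6.1333, 'position': [0.5037, 0.1471, 0.1173], 'eef_rot': [0.0, 0.9615, 0.2749, 0.0001], 'ft_force': [0.6232, 1.1586, -0.3642], 'torque': [0.0212, -0.0684, -0.0778], 'opening': 0.18, 'grip_force': 24.939} yaw 31.913949968584696 j6 1.0715152152153704
```

Going smoothly, and the torque is still small. I'll creep up to the stop.

>>> servo_tool:
  motion:
    - {"tx": 0,"ty": 0,"tz": 0,"ax": 0,"ay": 0,"az": 1.5,"fingers": 0}
    - {"tx": 0,"ty": 0,"tz": 0,"ax": 0,"ay": 0,"az": 1.5,"fingers": 0}
    - {"tx": 0,"ty": 0,"tz": 0,"ax": 0,"ay": 0,"az": 0,"fingers": 0}

```text
time: 6.38
position: [0.5035, 0.1474, 0.1172]
eef_rot: [-0.0, 0.954, 0.299, 0.0]
ft_force: [0.2, 2.0, 0.1]
opening: 0.18
grip_force: 25.0
```

```bash
python3 st.py
```

```text
{'time': 6.3833, 'position': [0.5035, 0.1474, 0.1172], 'eef_rot': [-0.0004, 0.9542, 0.2992, 0.0001], 'ft_force': [0.1787, 2.0212, 0.1362], 'torque': [0.3805, -0.0173, -0.1866], 'opening': 0.1802, 'grip_force': 24.9647} yaw 34.82044201755301 j6 1.0205945219646617
```

>>> servo_tool:
  motion:
    - {"tx": 0,"ty": 0,"tz": 0,"ax": 0,"ay": 0,"az": 1.5,"fingers": 0}
    - {"tx": 0,"ty": 0,"tz": 0,"ax": 0,"ay": 0,"az": 1.5,"fingers": 0}
    - {"tx": 0,"ty": 0,"tz": 0,"ax": 0,"ay": 0,"az": 0,"fingers": 0}

```text
time: 6.63
position: [0.5035, 0.1478, 0.1172]
eef_rot: [-0.001, 0.946, 0.323, 0.0]
ft_force: [-0.3, 5.4, 0.4]
opening: 0.18
grip_force: 25.4
```

```bash
python3 st.py
```

```text
{'time': 6.6333, 'position': [0.5035, 0.1478, 0.1172], 'eef_rot': [-0.0008, 0.9463, 0.3234, 0.0002], 'ft_force': [-0.2859, 5.3957, 0.4323], 'torque': [0.8139, 0.0429, -0.5723], 'opening': 0.1798, 'grip_force': 25.3984} yaw 37.74055265977379 j6 0.9694089365216376
```

>>> servo_tool:
  motion:
    - {"tx": 0,"ty": 0.0005,"tz": 0,"ax": 0,"ay": 0,"az": 1,"fingers": 0}
    - {"tx": 0,"ty": 0,"tz": 0,"ax": 0,"ay": 0,"az": 0,"fingers": 0}
    - {"tx": 0,"ty": 0,"tz": 0,"ax": 0,"ay": 0,"az": 0,"fingers": 0}

```text
time: 6.88
position: [0.5035, 0.148, 0.1172]
eef_rot: [-0.0, 0.943, 0.332, 0.0]
ft_force: [-1.2, 5.1, 0.6]
opening: 0.178
grip_force: 25.7
```

```bash
python3 st.py
```

```text
{'time': 6.8833, 'position': [0.5035, 0.148, 0.1172], 'eef_rot': [-0.0004, 0.9434, 0.3316, 0.0001], 'ft_force': [-1.1796, 5.0667, 0.6042], 'torque': [0.8135, 0.1077, -0.6432], 'opening': 0.1784, 'grip_force': 25.6812} yaw 38.73771919405367 j6 0.9532323250858057
```

>>> servo_tool:
  motion:
    - {"tx": 0,"ty": 0,"tz": 0,"ax": 0,"ay": 0,"az": 0,"fingers": 0}
    - {"tx": 0,"ty": 0,"tz": 0,"ax": 0,"ay": 0,"az": 1,"fingers": 0}
    - {"tx": 0,"ty": 0,"tz": 0,"ax": 0,"ay": 0,"az": 0,"fingers": 0}
    - {"tx": 0,"ty": 0,"tz": 0,"ax": 0,"ay": 0,"az": 0,"fingers": 0}
  force: 40

```text
time: 7.22
position: [0.5035, 0.148, 0.1172]
eef_rot: [-0.001, 0.941, 0.34, 0.0]
ft_force: [-0.5, 5.5, 0.1]
opening: 0.18
grip_force: 41.2
```

```bash
python3 st.py
```

```text
{'time': 7.2167, 'position': [0.5035, 0.148, 0.1172], 'eef_rot': [-0.0005, 0.9406, 0.3396, 0.0001], 'ft_force': [-0.4533, 5.5135, 0.1166], 'torque': [0.8224, 0.1312, -0.8782], 'opening': 0.1803, 'grip_force': 41.1957} yaw 39.70370939967974 j6 0.9361305179908059
```

At the stop: torque is climbing at about 38–39°, against a prediction of 37.4°. I'll pause here to vent.

>>> servo_tool:
  motion:
    - {"tx": 0,"ty": 0,"tz": 0,"ax": 0,"ay": 0,"az": 0,"fingers": 0}
    - {"tx": 0,"ty": 0,"tz": 0,"ax": 0,"ay": 0,"az": 0,"fingers": 0}
    - {"tx": 0,"ty": 0,"tz": 0,"ax": 0,"ay": 0,"az": 0,"fingers": 0}
    - {"tx": 0,"ty": 0,"tz": 0,"ax": 0,"ay": 0,"az": 0,"fingers": 0}
    - {"tx": 0,"ty": 0,"tz": 0,"ax": 0,"ay": 0,"az": 0,"fingers": 0}
    - {"tx": 0,"ty": 0,"tz": 0,"ax": 0,"ay": 0,"az": 0,"fingers": 0}
    - {"tx": 0,"ty": 0,"tz": 0,"ax": 0,"ay": 0,"az": 0,"fingers": 0}
    - {"tx": 0,"ty": 0,"tz": 0,"ax": 0,"ay": 0,"az": 0,"fingers": 0}

```text
time: 7.88
position: [0.5035, 0.148, 0.1172]
eef_rot: [-0.001, 0.941, 0.34, 0.0]
ft_force: [-1.1, 5.7, -0.3]
opening: 0.18
grip_force: 41.2
```

>>> servo_tool:
  motion:
    - {"tx": 0,"ty": 0,"tz": 0,"ax": 0,"ay": 0,"az": 0,"fingers": 0}
    - {"tx": 0,"ty": 0,"tz": 0,"ax": 0,"ay": 0,"az": 0,"fingers": 0}
    - {"tx": 0,"ty": 0,"tz": 0,"ax": 0,"ay": 0,"az": 0,"fingers": 0}
    - {"tx": 0,"ty": 0,"tz": 0,"ax": 0,"ay": 0,"az": 0,"fingers": 0}
    - {"tx": 0,"ty": 0,"tz": 0,"ax": 0,"ay": 0,"az": 0,"fingers": 0}
    - {"tx": 0,"ty": 0,"tz": 0,"ax": 0,"ay": 0,"az": 0,"fingers": 0}
    - {"tx": 0,"ty": 0,"tz": 0,"ax": 0,"ay": 0,"az": -1,"fingers": 0}
    - {"tx": 0,"ty": 0,"tz": 0,"ax": 0,"ay": 0,"az": -1,"fingers": 0}

```text
time: 8.55
position: [0.5035, 0.148, 0.1172]
eef_rot: [-0.0, 0.946, 0.323, 0.0]
ft_force: [-1.3, 5.8, -0.2]
opening: 0.18
grip_force: 40.1
```

>>> servo_tool:
  motion:
    - {"tx": 0,"ty": 0,"tz": -0.002,"ax": 0,"ay": 0,"az": 0,"fingers": 0}
    - {"tx": 0,"ty": 0,"tz": -0.002,"ax": 0,"ay": 0,"az": 0,"fingers": 0}
    - {"tx": 0,"ty": 0,"tz": -0.002,"ax": 0,"ay": 0,"az": 0,"fingers": 0}
    - {"tx": 0,"ty": 0,"tz": -0.001,"ax": 0,"ay": 0,"az": 0,"fingers": 0}
    - {"tx": 0,"ty": 0,"tz": 0,"ax": 0,"ay": 0,"az": 0,"fingers": 0}

```text
time: 8.97
position: [0.504, 0.1479, 0.1112]
eef_rot: [-0.0, 0.946, 0.324, 0.0]
ft_force: [-3.4, 4.0, 9.1]
opening: 0.18
grip_force: 40.0
```

```bash
python3 st.py
```

```text
{'time': 8.9667, 'position': [0.504, 0.1479, 0.1112], 'eef_rot': [-0.0, 0.946, 0.3241, 0.0005], 'ft_force': [-3.4136, 4.0452, 9.0735], 'torque': [0.7577, 0.6084, -0.0302], 'opening': 0.1802, 'grip_force': 39.989} yaw 37.823454010800766 j6 0.9696656915091857
```

>>> servo_tool:
  motion:
    - {"tx": 0,"ty": 0,"tz": -0.0013,"ax": 0,"ay": 0,"az": 0,"fingers": 0}
    - {"tx": 0,"ty": 0,"tz": 0,"ax": 0,"ay": 0,"az": 2,"fingers": 0}
    - {"tx": 0,"ty": 0,"tz": 0,"ax": 0,"ay": 0,"az": 2,"fingers": 0}
    - {"tx": 0,"ty": 0,"tz": 0,"ax": 0,"ay": 0,"az": 2,"fingers": 0}
    - {"tx": 0,"ty": 0,"tz": 0,"ax": 0,"ay": 0,"az": 0,"fingers": 0}

```text
time: 9.38
position: [0.5044, 0.1473, 0.1102]
eef_rot: [0.001, 0.927, 0.374, 0.001]
ft_force: [-3.2, 1.6, 8.9]
opening: 0.181
grip_force: 40.0
```

```bash
python3 st.py
```

```text
{'time': 9.3833, 'position': [0.5044, 0.1473, 0.1102], 'eef_rot': [0.0007, 0.9274, 0.3741, 0.0006], 'ft_force': [-3.214, 1.6007, 8.8519], 'torque': [0.24, 0.4984, -0.0587], 'opening': 0.1811, 'grip_force': 39.9775} yaw 43.9327959294104 j6 0.8631544906880944
```

>>> servo_tool:
  motion:
    - {"tx": -0.0005,"ty": 0,"tz": 0,"ax": 0,"ay": 0,"az": 3.5,"fingers": 0}
    - {"tx": 0,"ty": 0,"tz": 0,"ax": 0,"ay": 0,"az": 3.5,"fingers": 0}
    - {"tx": 0,"ty": 0,"tz": 0,"ax": 0,"ay": 0,"az": 3.5,"fingers": 0}
    - {"tx": 0,"ty": 0,"tz": 0,"ax": 0,"ay": 0,"az": 3.5,"fingers": 0}
    - {"tx": 0,"ty": 0,"tz": 0,"ax": 0,"ay": 0,"az": 3.5,"fingers": 0}
    - {"tx": 0,"ty": 0,"tz": 0,"ax": 0,"ay": 0,"az": 3.5,"fingers": 0}
    - {"tx": 0,"ty": 0,"tz": 0,"ax": 0,"ay": 0,"az": 3.5,"fingers": 0}
    - {"tx": 0,"ty": 0,"tz": 0,"ax": 0,"ay": 0,"az": 3.5,"fingers": 0}

```text
time: 10.05
position: [0.5042, 0.1469, 0.1103]
eef_rot: [0.001, 0.809, 0.588, 0.0]
ft_force: [-2.5, 0.1, 9.2]
opening: 0.178
grip_force: 40.0
```

```bash
python3 st.py
```

```text
{'time': 10.05, 'position': [0.5042, 0.1469, 0.1103], 'eef_rot': [0.0012, 0.809, 0.5877, 0.0005], 'ft_force': [-2.4858, 0.1421, 9.1712], 'torque': [-0.0585, 0.2476, -0.1225], 'opening': 0.1775, 'grip_force': 39.9825} yaw 71.99497868677976 j6 0.3733775880547593
```

>>> servo_tool:
  motion:
    - {"tx": 0,"ty": 0,"tz": 0,"ax": 0,"ay": 0,"az": 2.5,"fingers": 0}
    - {"tx": 0,"ty": 0,"tz": 0,"ax": 0,"ay": 0,"az": 2.5,"fingers": 0}
    - {"tx": 0,"ty": 0,"tz": 0,"ax": 0,"ay": 0,"az": 2.5,"fingers": 0}
    - {"tx": 0,"ty": 0,"tz": 0,"ax": 0,"ay": 0,"az": 0,"fingers": 0}

```text
time: 10.38
position: [0.5042, 0.1471, 0.1104]
eef_rot: [0.001, 0.769, 0.639, 0.0]
ft_force: [-2.9, 0.3, 9.4]
opening: 0.176
grip_force: 40.0
```

```bash
python3 st.py
```

```text
{'time': 10.3833, 'position': [0.5042, 0.1471, 0.1104], 'eef_rot': [0.0011, 0.7692, 0.6391, 0.0005], 'ft_force': [-2.9039, 0.3206, 9.4377], 'torque': [0.0462, 0.3273, -0.0727], 'opening': 0.1763, 'grip_force': 39.9815} yaw 79.44335640274255 j6 0.2432715324182682
```

>>> servo_tool:
  motion:
    - {"tx": 0,"ty": 0,"tz": 0.003,"ax": 0,"ay": 0,"az": 0,"fingers": 0}
    - {"tx": 0,"ty": 0,"tz": 0.003,"ax": 0,"ay": 0,"az": 0,"fingers": 0}
    - {"tx": 0,"ty": 0,"tz": 0.003,"ax": 0,"ay": 0,"az": 0,"fingers": 0}
    - {"tx": 0,"ty": 0,"tz": 0.003,"ax": 0,"ay": 0,"az": 0,"fingers": 0}
    - {"tx": 0,"ty": 0,"tz": 0.003,"ax": 0,"ay": 0,"az": 0,"fingers": 0}
    - {"tx": 0,"ty": 0,"tz": 0,"ax": 0,"ay": 0,"az": 0,"fingers": 0}

```text
time: 10.88
position: [0.503, 0.1474, 0.1241]
eef_rot: [0.0, 0.77, 0.638, -0.0]
ft_force: [0.6, 0.3, -0.8]
opening: 0.181
grip_force: 40.0
```

```bash
python3 st.py
```

```text
{'time': 10.8833, 'position': [0.503, 0.1474, 0.1241], 'eef_rot': [0.0, 0.77, 0.6381, -0.0002], 'ft_force': [0.6489, 0.2933, -0.7879], 'torque': [0.0101, -0.1279, -0.051], 'opening': 0.1806, 'grip_force': 39.9749} yaw 79.30015802407372 j6 0.24550970775286052
```

Clear of the neck. I'll lift, carry toward the tray, and check where the black box behind the tray sits.

>>> servo_tool:
  motion:
    - {"tx": 0,"ty": 0,"tz": 0.02,"ax": 0,"ay": 0,"az": 0,"fingers": 0}
    - {"tx": 0,"ty": 0,"tz": 0.03,"ax": 0,"ay": 0,"az": 0,"fingers": 0}
    - {"tx": 0,"ty": 0,"tz": 0.03,"ax": 0,"ay": 0,"az": -5,"fingers": 0}
    - {"tx": 0,"ty": 0,"tz": 0.02,"ax": 0,"ay": 0,"az": -6,"fingers": 0}
    - {"tx": 0,"ty": 0,"tz": 0,"ax": 0,"ay": 0,"az": -6,"fingers": 0}
    - {"tx": 0,"ty": 0,"tz": 0,"ax": 0,"ay": 0,"az": -6,"fingers": 0}
    - {"tx": 0,"ty": 0,"tz": 0,"ax": 0,"ay": 0,"az": -6,"fingers": 0}
    - {"tx": 0,"ty": 0,"tz": 0,"ax": 0,"ay": 0,"az": -6,"fingers": 0}

```text
time: 11.55
position: [0.5026, 0.1474, 0.2234]
eef_rot: [-0.0, 0.927, 0.375, -0.001]
ft_force: [0.0, -1.0, -1.8]
opening: 0.176
grip_force: 40.0
```

```bash
python3 - <<'E'
from h import *
print(tri((238,205),(290,178)),tri((260,305),(281,235)))
eyes.read_camera("scene");eyes.read_camera("top")
for n in("scene","top"):
    print([(np.round(x["point"],1),round(x["p"],2),atz(n,x["point"],.0)) for x in place_of(n,"drip_tray")[:2]])
E
python3 st.py
```

```text
[0.6516062  0.30849738 0.14640566] [ 0.58270806  0.32929034 -0.00757662]
[(array([292.3, 308.5]), 0.82, array([0.53948526, 0.29995143, 0.        ]))]
[(array([290.8, 257.9]), 0.63, array([0.53247111, 0.30323264, 0.        ])), (array([343.6, 223.4]), 0.39, array([0.60599073, 0.20266965, 0.        ]))]
{'time': 11.75, 'position': [0.5028, 0.1475, 0.2234], 'eef_rot': [-0.0001, 0.9256, 0.3786, -0.0006], 'ft_force': [-0.4034, 0.6478, -1.0295], 'torque': [-0.0997, -0.0085, 0.0085], 'opening': 0.1776, 'grip_force': 39.9907} yaw 44.48824171530361 j6 0.8530254348409521
```

>>> servo_tool:
  motion:
    - {"tx": 0.007,"ty": 0.03,"tz": 0,"ax": 0,"ay": 0,"az": -6,"fingers": 0}
    - {"tx": 0.007,"ty": 0.035,"tz": 0,"ax": 0,"ay": 0,"az": -6,"fingers": 0}
    - {"tx": 0.007,"ty": 0.035,"tz": 0,"ax": 0,"ay": 0,"az": -6,"fingers": 0}
    - {"tx": 0.007,"ty": 0.035,"tz": -0.01,"ax": 0,"ay": 0,"az": -6,"fingers": 0}
    - {"tx": 0.006,"ty": 0.0225,"tz": -0.02,"ax": 0,"ay": 0,"az": 0,"fingers": 0}
    - {"tx": 0,"ty": 0,"tz": -0.03,"ax": 0,"ay": 0,"az": 0,"fingers": 0}
    - {"tx": 0,"ty": 0,"tz": -0.03,"ax": 0,"ay": 0,"az": 0,"fingers": 0}
    - {"tx": 0,"ty": 0,"tz": -0.02,"ax": 0,"ay": 0,"az": 0,"fingers": 0}

```text
time: 12.42
position: [0.5354, 0.3052, 0.1104]
eef_rot: [0.0, 0.984, 0.178, -0.002]
ft_force: [-0.3, -0.3, -2.0]
opening: 0.182
grip_force: 40.0
```

```bash
python3 - <<'E'
from h import *
i=eyes.read_camera("scene");cv2.imwrite("pics/c1.png",cv2.resize(i[200:350,200:400],(800,600),interpolation=cv2.INTER_CUBIC)[...,::-1])
E
python3 st.py
```

```text
{'time': 12.4667, 'position': [0.5332, 0.304, 0.1066], 'eef_rot': [0.0008, 0.984, 0.178, -0.005], 'ft_force': [-2.3246, -1.1295, -4.3819], 'torque': [-0.0559, 0.0758, 0.0113], 'opening': 0.176, 'grip_force': 39.9904} yaw 20.501361985273803 j6 1.5382751294696064
```

View pics/c1.png

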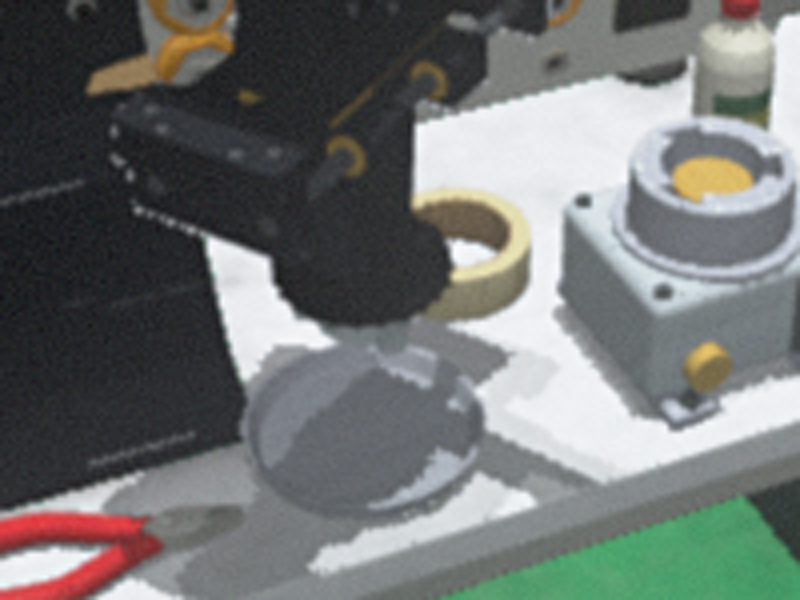

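The cap is held over the tray, the neck is open, and nothing has been disturbed. Lowering now.

>>> servo_tool:
  motion:
    - {"tx": 0,"ty": 0,"tz": -0.02,"ax": 0,"ay": 0,"az": 0,"fingers": 0}
    - {"tx": 0,"ty": 0,"tz": -0.02,"ax": 0,"ay": 0,"az": 0,"fingers": 0}
    - {"tx": 0,"ty": 0,"tz": -0.01,"ax": 0,"ay": 0,"az": 0,"fingers": 0}
    - {"tx": 0,"ty": 0,"tz": -0.005,"ax": 0,"ay": 0,"az": 0,"fingers": 0}
    - {"tx": 0,"ty": 0,"tz": 0,"ax": 0,"ay": 0,"az": 0,"fingers": 0}
    - {"tx": 0,"ty": 0,"tz": 0,"ax": 0,"ay": 0,"az": 0,"fingers": 0}
    - {"tx": 0,"ty": 0,"tz": 0,"ax": 0,"ay": 0,"az": 0,"fingers": 0}

```text
time: 13.05
position: [0.5381, 0.3054, 0.0604]
eef_rot: [-0.0, 0.984, 0.176, 0.001]
ft_force: [0.2, 0.7, -0.7]
opening: 0.175
grip_force: 40.0
```

```bash
python3 st.py; python3 - <<'E'
from h import *
s=arm.sense();p=s["position"].copy(); p[2]-=.0402
i=eyes.read_camera("scene");print(proj("scene",[p]))
for t in("cap","drip_tray"): print(t,[(x["point"],x["p"]) for x in place_of("scene",t)[:1]])
E
```

```text
{'time': 13.05, 'position': [0.5381, 0.3054, 0.0604], 'eef_rot': [-0.0002, 0.9843, 0.1764, 0.0011], 'ft_force': [0.2209, 0.7496, -0.6683], 'torque': [-0.0022, -0.0698, 0.0897], 'opening': 0.1753, 'grip_force': 39.9906} yaw 20.317646500400546 j6 1.5408301294843856
[[289.76549069 301.214326  ]]
cap [([291.7, 303.5], 0.63)]
drip_tray [([295.5, 308.6], 0.65)]
```

>>> servo_tool:
  motion:
    - {"tx": -0.001,"ty": 0,"tz": -0.006,"ax": 0,"ay": 0,"az": 0,"fingers": 0}
    - {"tx": 0,"ty": 0,"tz": -0.005,"ax": 0,"ay": 0,"az": 0,"fingers": 0}
    - {"tx": 0,"ty": 0,"tz": -0.003,"ax": 0,"ay": 0,"az": 0,"fingers": 0}
    - {"tx": 0,"ty": 0,"tz": -0.001,"ax": 0,"ay": 0,"az": 0,"fingers": 0}
    - {"tx": 0,"ty": 0,"tz": 0,"ax": 0,"ay": 0,"az": 0,"fingers": 0}
    - {"tx": 0,"ty": 0,"tz": 0,"ax": 0,"ay": 0,"az": 0,"fingers": 0}

```text
time: 13.7
position: [0.5361, 0.3051, 0.0437]
eef_rot: [0.0, 0.984, 0.176, -0.0]
ft_force: [-0.6, 0.7, -1.4]
opening: 0.178
grip_force: 40.0
```

>>> servo_tool:
  motion:
    - {"tx": 0,"ty": 0,"tz": -0.001,"ax": 0,"ay": 0,"az": 0,"fingers": 0}
    - {"tx": 0,"ty": 0,"tz": -0.0005,"ax": 0,"ay": 0,"az": 0,"fingers": 0}
    - {"tx": 0,"ty": 0,"tz": 0,"ax": 0,"ay": 0,"az": 0,"fingers": 0}
    - {"tx": 0,"ty": 0,"tz": 0,"ax": 0,"ay": 0,"az": 0,"fingers": 0}

```text
time: 14.03
position: [0.5364, 0.3052, 0.0433]
eef_rot: [-0.0, 0.984, 0.176, 0.0]
ft_force: [-2.4, -1.5, 5.6]
opening: 0.179
grip_force: 40.0
```

The cap is on the tray floor at the predicted height, with 5.6 N of contact force. Releasing.

>>> servo_tool:
  motion:
    - {"tx": 0,"ty": 0,"tz": 0.0005,"ax": 0,"ay": 0,"az": 0,"fingers": 0}
    - {"tx": 0,"ty": 0,"tz": 0,"ax": 0,"ay": 0,"az": 0,"fingers": 0.22}
    - {"tx": 0,"ty": 0,"tz": 0,"ax": 0,"ay": 0,"az": 0,"fingers": 0.3}
    - {"tx": 0,"ty": 0,"tz": 0,"ax": 0,"ay": 0,"az": 0,"fingers": 0.38}
    - {"tx": 0,"ty": 0,"tz": 0,"ax": 0,"ay": 0,"az": 0,"fingers": 0.38}
    - {"tx": 0,"ty": 0,"tz": 0.005,"ax": 0,"ay": 0,"az": 0,"fingers": 0.38}
    - {"tx": 0,"ty": 0,"tz": 0.01,"ax": 0,"ay": 0,"az": 0,"fingers": 0.38}
    - {"tx": 0,"ty": 0,"tz": 0.015,"ax": 0,"ay": 0,"az": 0,"fingers": 0.38}
  force: 10

```text
time: 14.7
position: [0.5352, 0.3048, 0.0726]
eef_rot: [0.0, 0.984, 0.176, -0.001]
ft_force: [-0.1, -0.5, -0.6]
opening: 0.377
grip_force: 0.0
```

>>> servo_tool:
  motion:
    - {"tx": 0,"ty": 0,"tz": 0.03,"ax": 0,"ay": 0,"az": 0,"fingers": 0.38}
    - {"tx": 0,"ty": 0,"tz": 0.03,"ax": 0,"ay": 0,"az": 0,"fingers": 0.38}
    - {"tx": 0,"ty": 0,"tz": 0.03,"ax": 0,"ay": 0,"az": 0,"fingers": 0.38}
    - {"tx": -0.01,"ty": 0,"tz": 0.03,"ax": 0,"ay": 0,"az": 0,"fingers": 0.38}
    - {"tx": -0.03,"ty": 0,"tz": 0.02,"ax": 0,"ay": 0,"az": 0,"fingers": 0.38}
    - {"tx": -0.03,"ty": 0,"tz": 0.01,"ax": 0,"ay": 0,"az": 0,"fingers": 0.38}
    - {"tx": -0.03,"ty": 0,"tz": 0,"ax": 0,"ay": 0,"az": 0,"fingers": 0.38}
    - {"tx": 0,"ty": 0,"tz": 0,"ax": 0,"ay": 0,"az": 0,"fingers": 0.38}

```text
time: 15.37
position: [0.432, 0.3055, 0.2244]
eef_rot: [-0.0, 0.984, 0.177, -0.0]
ft_force: [0.6, 0.2, 0.0]
opening: 0.382
grip_force: 0.0
```

```bash
python3 - <<'E'
from h import *
i=eyes.read_camera("scene");cv2.imwrite("pics/d1.png",cv2.resize(i[200:350,180:400],(800,545),interpolation=cv2.INTER_CUBIC)[...,::-1])
E
python3 st.py
```

```text
{'time': 15.4167, 'position': [0.4342, 0.3054, 0.2243], 'eef_rot': [-0.0002, 0.9842, 0.1771, 0.0007], 'ft_force': [0.2378, -1.0347, 0.4067], 'torque': [-0.009, -0.0351, -0.0089], 'opening': 0.3828, 'grip_force': 0.0} yaw 20.40336332789542 j6 1.6038200901645119
```

View pics/d1.png

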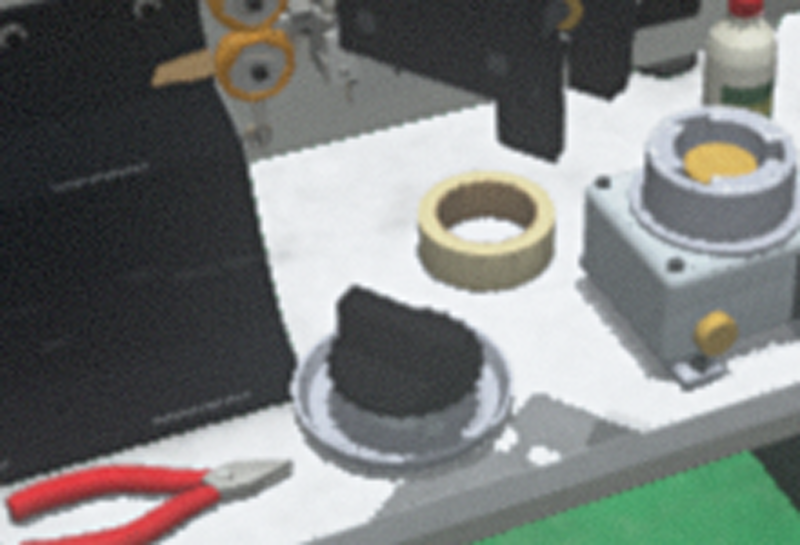

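The cap stands upright in the middle of the tray, around (405, 360) in the crop. The tape roll, cutters and bottle have not moved, and the gripper is clear.

```bash
python3 -c "
from station import order
print(order.finish_job())"
```

```text
the job is handed in; nothing more can be done
None
```

The job is handed in: I vented the cap at its first stop for about 1.5 s, pressed it past the stop, lifted it off and set it upright on the drip tray floor, with the bottle, tape roll and cutters left undisturbed, at about 15 s of the allowed 54 s.

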